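# Store a specimen plate and snap its holder shut

### The job

Take the specimen plate with the orange tab out of the grey stand, slide it edgewise all the way down into the slot of the white holder and let go of it, then press the red snap cap straight down over the holder's neck until it clicks on. Do not let up after the click: the program finishes while the robot is still pressing the cap fully down against the springy seal. Leave the blue-tabbed plate and the other things on the bench where they are.

Things in the scene. Friction and masses are not known exactly. Their poses are not given: they have to be found in the camera images.
- plate: orange-tabbed specimen plate, loose, 25 g: clear plate 24 mm wide (x), 5 mm thick (y), 46 mm tall, under an orange grip tab 22 (x) x 10 (y) x 18 mm tall. Origin: centre of its foot, z up; tab at z = 46 to 64 mm. Same after half a turn. It starts in either slot of the stand, its foot 8 mm above the worktop, so the tab spans 54 to 72 mm above the worktop
- spare_plate: a second plate, the same but with a blue tab, in the other slot of the stand; it stays there
- stand: grey slotted stand on a black foot, fixed; foot 142 x 56 mm, 42 mm high in all. Origin: centre of the foot's upper face, 8 mm above the worktop; x along its length. Two slots, 27 (x) x 8 (y) x 34 mm deep, open upward, at x = -30 and +30 mm
- holder: white holder, fixed. Origin: centre of its underside on the worktop, z up. Base 70 x 70 x 34 mm, on it a round neck 39 mm in diameter, rim at z = 51 mm. Round the neck's foot a black seal ring, 42 to 58 mm in diameter, top at z = 40 mm, gives up to 4 mm at 2 N per mm. Four sprung snap noses stick out 4 mm from the neck, tips at z = 43.6 mm, at 45 degrees between x and y
- holder_mouth (a point): centre of the slot's mouth at the rim of the holder's neck, 51 mm above the worktop. The slot is 27 mm (along the holder's x) by 8 mm (its y), chamfered 2 mm, and runs straight down through neck and base. A plate is home when its tab rests on the rim, its foot then 5 mm above the worktop
- cap: red snap cap, loose, 45 g, mouth down on the worktop. Origin: centre of its open underside, z up; round, any turn fits. Skirt 56 mm in diameter from z = 0 to 20 mm, then a turret 40 mm in diameter up to z = 46 mm, to grip or push on. Inside: a bead 43 mm in diameter at z = 0 to 4 mm, a 50 mm groove up to the shoulder at z = 16 mm, then a 32 mm bore that clears the tab
- cap_top (a point): centre of the cap's flat top, 46 mm above its underside. Height of the cap's underside above the worktop on the neck: bead meets the noses at 48 mm, resistance grows to 5 to 12 N, then the cap snaps down from about 42 to 40 mm; let go it stays at about 38 mm; pressed fully down on the seal (9 N or more) it is at 36 mm
- objective_can: cream canister with black lid, 36 mm in diameter, 56 mm high, loose bystander; origin at the centre of its underside
- lab_timer: white bench timer, 64 x 68 x 18 mm, loose bystander; origin at the centre of its underside
- specimen_jar: clear jar with white lid, 56 mm in diameter, 78 mm high, loose bystander; origin at the centre of its underside
Not all that is in view belongs to the job. What is shaped like the holder but green or purple is not meant.

How it is judged:
By the outcome, as a careful person would: the job done as asked, in the order asked, and still so for the second after the job is handed in, while the arm keeps its last pose, push and grip.
It also fails if it takes over 62 s, if anything falls off the work surface, if the arm or the gripper's body presses on something with over 40 N, if the wrist force passes 120 N, or if a joint passes its speed limit or range.

### The arm

A 6-joint arm with a two-finger parallel gripper is mounted at the origin on a cart in front of the work surface, level with it; the furniture and walls round the work are solid. World frame = base frame: x ahead of the robot, y to its left, z up, the work surface at z = 0. Lengths are in m, angles in rad, forces in N, time in s.
With the tool pointing down it reaches from about 0.35 to 0.975 m from the base axis. Payload 7.1 kg.
Tool frame: the origin (TCP) lies midway between the tips of the shut fingers; the grasp point (between the pads) lies 19 mm behind it; z points along the fingers, x is the direction in which the jaws open and shut, and the axes are right-handed (so a half turn about z gives the same grasp; the last joint's range is limited). The gripper opens to 88 mm and grips with 3 to 60 N. Pads are 20 mm wide; open, the fingers measure 115 mm over their backs; the gripper's body (75 mm by 178 mm) begins 61 mm behind the grasp point.
Start: joints at [1.276, 0.423, 1.63, -0, 1.089, -0.019], TCP at [0.17, 0.601, 0.223] pointing down, gripper open.
Joint ranges: [-3, 3], [-0.9, 2.11], [0.09, 2.58], [-1.31, 4.45], [0.11, 2.69], [-2.54, 2.54]. Speed limits (rad/s): [2.39, 2.39, 3.01, 3.14, 3.14, 3.14].

### API

Orientations are given as a unit quaternion [w, x, y, z].
In Python, from station import move_pose, movel, movej, command_gripper, wait, inverse_kinematics, read_camera, camera_info, MotionError, job_done, get_time, get_joint_pos, get_qvel, get_effort, get_tcp_pos, get_ee_rot, get_ft_force, get_ft_torque, get_grip_width gives the robot as it stands. Calls block until the motion is done:
- move_pose(position, orientation): joint-space move of the TCP to a pose.
- movel(position, frame=None, v=0.15, until_force=None): straight line of the TCP; frame=None keeps the orientation; v is the mean speed in m/s. With until_force (N) it stops when the force on the tool has changed by that much, and returns True; else False.
- movej(angles): joint-space move.
- command_gripper(opening): opening from 0.0 (shut) to 1.0 (fully open); the grip force is fixed at half the most; returns when the fingers have stopped.
- wait(seconds).
- inverse_kinematics(position, orientation): joint angles nearest the present ones, or None.
- read_camera(name): name is "scene" or "top" or "wrist"; returns the picture (420x560x3 uint8, red, green, blue); there is no depth.
- camera_info(name): a dict with "intrinsics" (3x3 intrinsics, pixels), "dist" ([k1, k2, p1, p2, k3] as OpenCV has them; the pictures are not rectified), "T" (4x4, takes a point from camera to world coordinates); the wrist camera has in their place "tool_from_camera" (4x4, takes a point from camera to tool coordinates, whose origin is the TCP and whose axes are the tool frame's). Camera axes: x right, y up, looking along -z (the intrinsics and any distortion apply to the point x, -y, -z); pixel columns grow to the right and rows downward; lengths in m; the calibration is good to about 2 mm. A picture is of the moment at which its call begins: read the wrist's pose just before it. camera_info takes no time and is no camera call.
A pose or a line that the arm cannot do raises MotionError and nothing moves.
- job_done(): hands the job in, once; it reports no verdict.
Readings, each from a call of its own:
- get_time(): time.
- get_joint_pos(): joint angles.
- get_qvel(): joint speeds.
- get_effort(): joint torques, N m.
- get_tcp_pos(): TCP position.
- get_ee_rot(): TCP orientation.
- get_ft_force(): force on the tool from outside, world axes, zero at the start.
- get_ft_torque(): the same for the moment, N m.
- get_grip_width(): opening from 0.0 (shut) to 1.0 (fully open).
Only numpy, scipy, OpenCV 4.12 (cv2) and the standard library are available. Lean on these libraries where they do the work, as an engineer would, in place of code of your own. Each camera call takes 0.05 s, during which the arm holds its last target. There are 200 camera calls.

## Working session

There is one attempt and no reset: what is moved stays moved. The work goes in short steps, each a Python script; the robot and the scene stay as the last script left them, time stands still between calls to the robot, and variables do not carry over. Pictures are saved under pics/ and viewed, about 8 in all and at most 12, crops included, and the job is handed in when it is done.

```bash
mkdir -p pics; ls; python3 - <<'E'
from station import *
import cv2,numpy as np
for n in("scene","top"):
    im=read_camera(n); cv2.imwrite(f"pics/{n}0.png",im[:,:,::-1])
    i=camera_info(n); print(n,np.round(i["intrinsics"],1).tolist(),i["dist"],np.round(i["T"],3).tolist())
print(camera_info("wrist"),get_ee_rot(),get_time())
E
```

```text
pics
scene [[439.4, 0.0, 274.0], [0.0, 439.4, 207.7], [0.0, 0.0, 1.0]] [0.00192082 0.         0.         0.         0.        ] [[0.626, 0.418, -0.658, -0.091], [-0.78, 0.343, -0.524, -0.551], [0.006, 0.841, 0.541, 0.641], [0.0, 0.0, 0.0, 1.0]]
top [[422.2, 0.0, 273.5], [0.0, 422.2, 210.5], [0.0, 0.0, 1.0]] [-0.10422364  0.          0.          0.          0.        ] [[-0.083, 0.969, -0.235, 0.38], [-0.997, -0.081, 0.018, 0.006], [-0.001, 0.235, 0.972, 1.049], [0.0, 0.0, 0.0, 1.0]]
{'intrinsics': array([[341.92032856,   0.        , 281.87076576],
       [  0.        , 341.92032856, 205.65699587],
       [  0.        ,   0.        ,   1.        ]]), 'dist': array([-0.07034518,  0.        ,  0.        ,  0.        ,  0.        ]), 'tool_from_camera': array([[ 9.99999956e-01,  2.06020069e-04, -2.11619085e-04,
        -2.97955355e-04],
       [ 1.43053493e-04, -9.64736764e-01, -2.63216558e-01,
        -7.26987647e-02],
       [-2.58384605e-04,  2.63216516e-01, -9.64736751e-01,
        -1.60695010e-01],
       [ 0.00000000e+00,  0.00000000e+00,  0.00000000e+00,
         1.00000000e+00]])} [ 4.06191167e-04  7.97600432e-01  6.03185776e-01 -5.52895224e-04] 0.1
```

View pics/scene0.png

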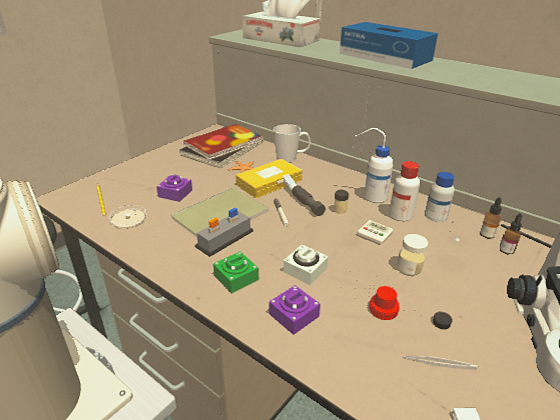

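View pics/top0.png

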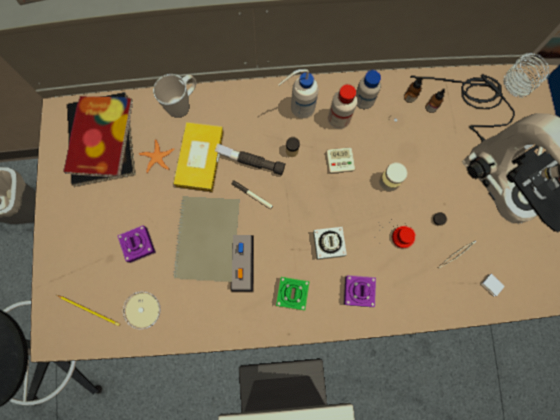

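The scene picture shows the orange tab at about (213,224), the white holder at (305,262) and the cap at (384,303). In the top picture they are at (240,273), (330,242) and (403,237). Next I'll get rough positions from the top view, then refine them with the wrist camera.

```bash
cat > h.py <<'E'
from station import *
import cv2,numpy as np
from scipy.spatial.transform import Rotation as R
def grab(n):
    if n=="wrist":
        p=get_tcp_pos(); q=get_ee_rot(); T=np.eye(4); T[:3,:3]=R.from_quat([q[1],q[2],q[3],q[0]]).as_matrix(); T[:3,3]=p
        im=read_camera(n); i=camera_info(n); return im,i,T@i["tool_from_camera"]
    im=read_camera(n); i=camera_info(n); return im,i,np.array(i["T"])
def rays(px,i,T):
    u=cv2.undistortPoints(np.float64(px).reshape(-1,1,2),i["intrinsics"],i["dist"])[:,0]
    d=np.c_[u[:,0],-u[:,1],-np.ones(len(u))]@T[:3,:3].T
    return T[:3,3],d
def onplane(px,i,T,z):
    o,d=rays(px,i,T); return o+d*((z-o[2])/d[:,2])[:,None]
def project(P,i,T):
    Pc=(np.atleast_2d(P)-T[:3,3])@T[:3,:3]; Pc=Pc*[1,-1,-1]
    return cv2.projectPoints(Pc,np.zeros(3),np.zeros(3),i["intrinsics"],i["dist"])[0][:,0]
def mask(im,lo,hi):
    return cv2.inRange(cv2.cvtColor(im,cv2.COLOR_RGB2HSV),np.array(lo),np.array(hi))
def blobs(m,a=15):
    cs=cv2.findContours(m,cv2.RETR_EXTERNAL,cv2.CHAIN_APPROX_NONE)[0]
    return sorted([c for c in cs if cv2.contourArea(c)>=a],key=cv2.contourArea,reverse=True)
def quat(yaw):  # tool down, tool x at world angle yaw
    return [0,np.cos(yaw/2),np.sin(yaw/2),0]
E
python3 - <<'E'
from h import *
im,i,T=grab("top")
for name,lo,hi,z in(("orange",(8,170,150),(22,255,255),.072),("blue",(100,130,80),(125,255,255),.072),("red",(0,190,120),(4,255,255),.046)):
    for c in blobs(mask(im,lo,hi),15):
        m=c.reshape(-1,2).mean(0); print(name,m.round(1),cv2.contourArea(c),onplane(m,i,T,z).round(3)[0])
print("holder",onplane([[330,242]],i,T,.051).round(3), "corners",onplane([[314,229],[343,227],[347,256],[318,259]],i,T,.034).round(3).tolist())
print("stand",onplane([[231,236],[253,236],[253,292],[231,291]],i,T,.008).round(3).tolist())
E
```

```text
orange [ 97.6 104.2] 253.5 [0.938 0.421 0.072]
orange [155.9 156.1] 215.5 [0.778 0.267 0.072]
orange [ 92.2 147.7] 34.5 [0.817 0.431 0.072]
orange [101.1 166.9] 31.5 [0.763 0.406 0.072]
orange [239.5 273. ] 25.0 [0.474 0.078 0.072]
blue [372.6  77.1] 137.5 [ 0.953 -0.302  0.072]
blue [306.2  78.9] 91.5 [ 0.96  -0.127  0.072]
blue [240.5 247. ] 25.0 [0.535 0.072 0.072]
red [403.8 236.4] 335.5 [ 0.531 -0.324  0.046]
red [347.6  91.6] 158.5 [ 0.929 -0.236  0.046]
holder [[ 0.532 -0.141  0.051]] corners [[0.57, -0.108, 0.034], [0.569, -0.18, 0.034], [0.497, -0.181, 0.034], [0.496, -0.11, 0.034]]
stand [[0.574, 0.098, 0.008], [0.57, 0.043, 0.008], [0.432, 0.053, 0.008], [0.438, 0.106, 0.008]]
```

```bash
python3 - <<'E'
from h import *
yaw=np.pi/2
views={"stand":(.49,.075),"holder":(.52,-.145),"cap":(.52,-.324)}
# camera sits on -tool y; yaw=90deg -> tool y=+x, camera toward the robot
for n,(x,y) in views.items():
    move_pose([x,y,.19],quat(yaw))
    im,i,T=grab("wrist"); cv2.imwrite(f"pics/w_{n}.png",im[:,:,::-1]); np.savez(f"w_{n}.npz",im=im,T=T)
    print(n,get_time(),get_tcp_pos(),get_joint_pos().round(2))
a=[cv2.imread(f"pics/w_{n}.png") for n in views]
cv2.imwrite("pics/w_all.png",np.vstack([np.hstack([cv2.resize(a[0],(400,300)),cv2.resize(a[1],(400,300))]),np.hstack([cv2.resize(a[2],(400,300)),np.zeros((300,400,3),np.uint8)])]))
E
```

```text
stand 2.4083 [0.49008351 0.07565991 0.19003835] [ 0.13  0.28  1.94  0.    0.92 -1.44]
holder 3.35 [ 0.51987372 -0.1436832   0.18988801] [-0.29  0.34  1.85  0.    0.96 -1.86]
cap 4.15 [ 0.52006299 -0.32200888  0.18982993] [-0.57  0.44  1.68  0.    1.02 -2.15]
```

View pics/w_all.png

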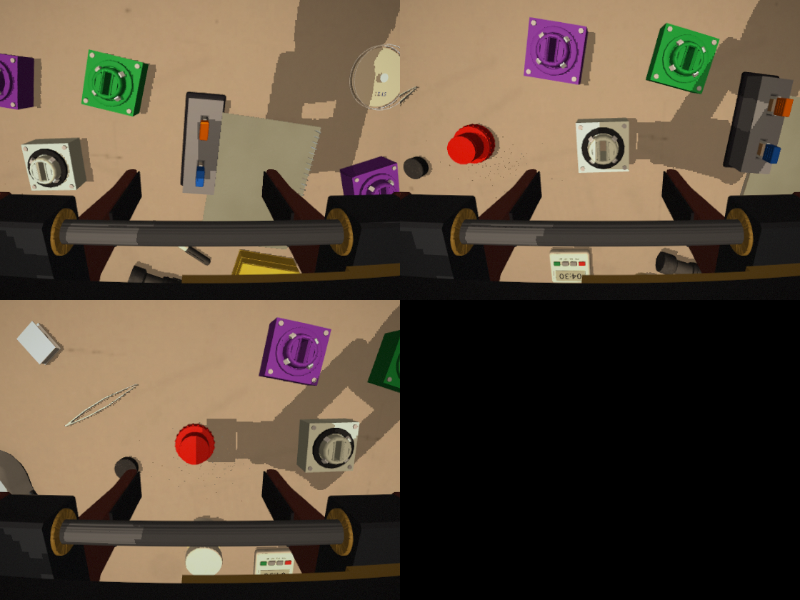

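The wrist views show the stand, holder and cap clearly, with the jaws in the lower half of the image. I'll enlarge crops of the tab, holder and cap.

```bash
python3 - <<'E'
import cv2,numpy as np
s=cv2.imread("pics/w_stand.png");h=cv2.imread("pics/w_holder.png");c=cv2.imread("pics/w_cap.png")
r=lambda a,f,w,hh:cv2.resize(a,(w,hh),interpolation=cv2.INTER_CUBIC)
A=r(s[120:275,245:325],5,310,600); B=r(h[155:255,235:335],4,480,480)
o=np.zeros((600,800,3),np.uint8);o[:,:310]=A;o[:480,315:795]=B;cv2.imwrite("pics/crop.png",o)
E
```

```text
(no output)
```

View pics/crop.png

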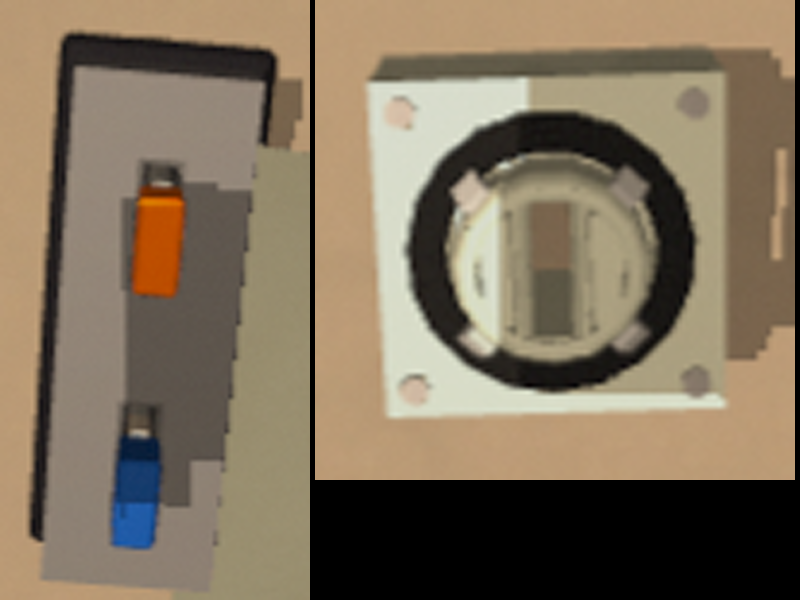

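The tab's top face runs from about (138,207) to (180,295) in the crop. The holder's slot runs vertically in the image, roughly along world x, and the black seal ring is clean enough for an ellipse fit.

```bash
python3 - <<'E'
from h import *
i=camera_info("wrist")
L=lambda n:(lambda d:(d["im"],d["T"]))(np.load(f"w_{n}.npz"))
im,T=L("holder")
pb=lambda P:np.c_[235+(np.array(P)[:,0]-315)/4.8-.4,155+np.array(P)[:,1]/4.8-.4]
def fitring(im,i,T,guess):
    m=mask(im,(0,0,0),(180,255,60)); 
    u=project([[*guess,.04]],i,T)[0]
    c=min(blobs(m,100),key=lambda c:np.linalg.norm(c.reshape(-1,2).mean(0)-u))
    hull=cv2.convexHull(c).reshape(-1,2); P=onplane(hull,i,T,.04)[:,:2]
    return cv2.minEnclosingCircle(P.astype(np.float32)*1000), P.mean(0)
print("ring wrist",fitring(im,i,T,(.532,-.145)))
B=onplane(pb([(368,82),(722,72),(388,417)]),i,T,.034); print("base",B.round(4).tolist(), np.degrees(np.arctan2(*(B[1]-B[0])[:2][::-1])), np.degrees(np.arctan2(*(B[2]-B[0])[:2][::-1])),np.linalg.norm(B[1]-B[0]),"ctr",((B[1]+B[2])/2).round(4))
N=onplane(pb([(470,190),(630,187),(630,335),(478,338)]),i,T,.045);print("noses",N.round(4).tolist(),N.mean(0))
im2,T2=L("cap"); 
cap=lambda im,i,T,k:[ (c.reshape(-1,2).min(0),c.reshape(-1,2).max(0)) for c in blobs(mask(im,*k),300)]
print(cap(im2,i,T2,((0,190,60),(5,255,255))))
im3,T3=L("stand"); pa=lambda P:np.c_[245+np.array(P)[:,0]/3.875-.4,120+np.array(P)[:,1]/3.875-.4]
A=onplane(pa([(139,207),(183,207),(177,296),(133,294)]),i,T3,.072);print("tab",A.round(4).tolist(),A.mean(0))
Bl=onplane(pa([(120,460),(160,460),(155,547),(112,545)]),i,T3,.072);print("blue",Bl.round(4).tolist(),Bl.mean(0))
d=A.mean(0)-Bl.mean(0);print("dir",np.degrees(np.arctan2(-d[1],-d[0])),np.linalg.norm(d))
S=onplane(pa([(75,65),(265,78),(210,590),(42,578)]),i,T3,.042);print("stand top",S.round(4).tolist())
r=cap
for nm,(a,t) in {"wcap":(im2,T2),"whold":(im,T)}.items():
    hs=cv2.cvtColor(a,cv2.COLOR_RGB2HSV)
v=im2[140:240,235:315].astype(np.uint8); cv2.imwrite("pics/cap.png",cv2.resize(v[:,:,::-1],(480,600),interpolation=cv2.INTER_CUBIC))
E
```

```text
ring wrist (((533.6405639648438, -142.0472869873047), 28.17617416381836), array([ 0.53287299, -0.14315177]))
base [[0.5004, -0.1779, 0.034], [0.4985, -0.1089, 0.034], [0.5701, -0.1757, 0.034]] 91.62344244723056 1.7900757272447418 0.06897851308736482 ctr [ 0.5343 -0.1423  0.034 ]
noses [[0.5195, -0.1577, 0.045], [0.5189, -0.1272, 0.045], [0.5487, -0.1267, 0.045], [0.5493, -0.1565, 0.045]] [ 0.53408421 -0.14203855  0.045     ]
[(array([245, 173], dtype=int32), array([300, 229], dtype=int32))]
tab [[0.4656, 0.0744, 0.072], [0.4656, 0.0838, 0.072], [0.4851, 0.0827, 0.072], [0.4846, 0.0731, 0.072]] [0.47520606 0.07850966 0.072     ]
blue [[0.5229, 0.0702, 0.072], [0.5229, 0.0791, 0.072], [0.5441, 0.0781, 0.072], [0.5436, 0.0682, 0.072]] [0.53333291 0.07389281 0.072     ]
dir -4.5412983686910495 0.05830991791877929
stand top [[0.4378, 0.0597, 0.042], [0.4407, 0.1034, 0.042], [0.5697, 0.0924, 0.042], [0.5663, 0.0495, 0.042]]
```

View pics/cap.png

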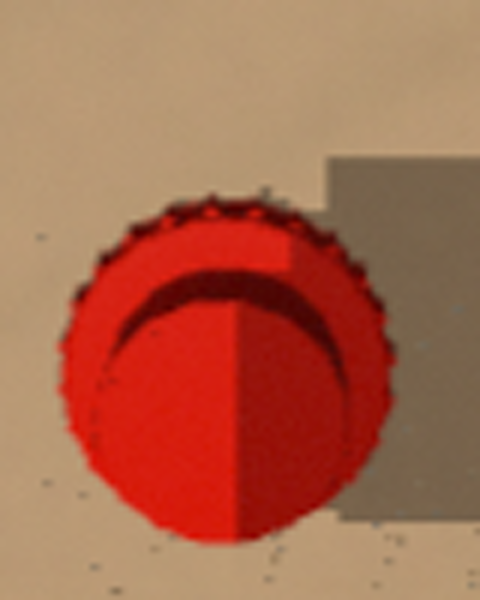

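```bash
python3 - <<'E'
from h import *
i=camera_info("wrist"); d=np.load("w_cap.npz"); pc=lambda x,y:[235+x/6-.4,140+y/6-.4]
print("cap top",onplane([pc(224,421)],i,d["T"],.046).round(4), "skirt lr",onplane([pc(60,380),pc(395,370)],i,d["T"],.02).round(4).tolist())
a=np.radians(85.4); x,y=.4745,.0785
move_pose([x,y,.13],quat(a)); movel([x,y,.058],v=.1)
print("ft",get_ft_force()); command_gripper(0); print("grip",get_grip_width(),get_tcp_pos())
movel([x,y,.15],v=.15)
print(get_grip_width(),get_time())
im,_,T=grab("wrist"); cv2.imwrite("pics/held.png",im[:,:,::-1]); np.savez("held.npz",im=im,T=T)
E
```

```text
cap top [[ 0.5341 -0.3315  0.046 ]] skirt lr [[0.5344, -0.3595, 0.02], [0.5327, -0.3037, 0.02]]
ft [0.08744026 0.41753974 0.58701493]
grip 0.11706670217002543 [0.47447041 0.07849768 0.05794329]
0.1123395785802056 8.475
```

View pics/held.png

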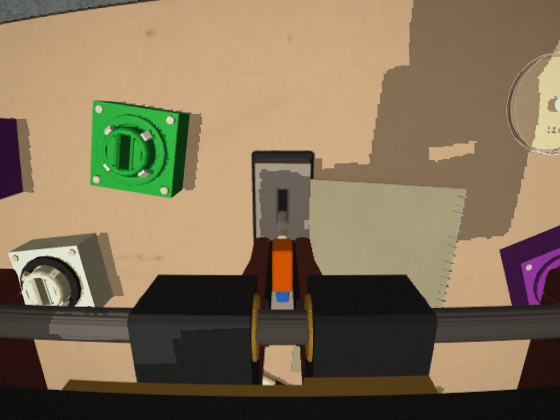

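The plate is held (grip 9.9 mm, matching the tab) and its slot in the stand is empty, with the tab at about (282,240–292). I'll check how far off centre the tab sits, then insert it.

```bash
python3 - <<'E'
from h import *
i=camera_info("wrist"); d=np.load("held.npz"); im,T=d["im"],d["T"]
m=mask(im,(5,170,120),(22,255,255)); c=min(blobs(m),key=lambda c:abs(c.reshape(-1,2).mean(0)-[282,268]).sum())
P=c.reshape(-1,2); print(P.min(0),P.max(0))
row=[int(im[r,282].sum()) for r in range(230,300,3)]; print(row)
u=np.array([[282,P[:,1].min()-.5]]); near=onplane(u,i,T,.146)[0]
tcp=np.array([.4745,.0785]); a=np.radians(85.4); yd=np.array([np.sin(a),-np.cos(a)])
e=(near[:2]-tcp)@yd; print("near edge tool y",e)
off=e+.011
u2=np.array([[282,P[:,1].max()+.5]]);f=onplane(u2,i,T,.164)[0]; print("far edge",(f[:2]-tcp)@yd)
E
```

```text
[272 250] [291 291]
[258, 261, 521, 215, 164, 159, 163, 251, 291, 293, 291, 289, 290, 289, 288, 291, 286, 286, 287, 285, 282, 318, 318, 317]
near edge tool y -0.004871522029980205
far edge 0.00930300716565549
```

```bash
python3 - <<'E'
from h import *
i=camera_info("wrist"); d=np.load("held.npz"); T=d["T"]
a=np.radians(85.4); yd=np.array([np.sin(a),-np.cos(a)]); tcp=np.array([.4745,.0785])
for r,z in((238,.146),(250.5,.164),(291.5,.164)): print(r,(onplane([[282,r]],i,T,z)[0][:2]-tcp)@yd)
E
```

```text
238 -0.011201447880647704
250.5 -0.011848958429793199
291.5 0.00930300716565549
```

```bash
python3 - <<'E'
from h import *
a=np.radians(91.7); x,y=.5348,-.142
move_pose([x,y,.15],quat(a)); movel([x,y,.106],v=.12); f0=get_ft_force()
hit=movel([x,y,.0565],v=.05,until_force=5)
print(hit,get_tcp_pos(),get_ft_force()-f0,get_grip_width(),get_time())
im,_,T=grab("wrist"); c=grab("scene")[0]
cv2.imwrite("pics/ins.png",np.hstack([im[100:340,150:430],cv2.resize(c[230:290,270:340],(280,240),interpolation=cv2.INTER_CUBIC)])[:,:,::-1])
E
```

```text
False [ 0.53505363 -0.14206617  0.05676864] [-0.41894469  0.83943951 -0.89734715] 0.11234531338396148 11.0917
```

View pics/ins.png

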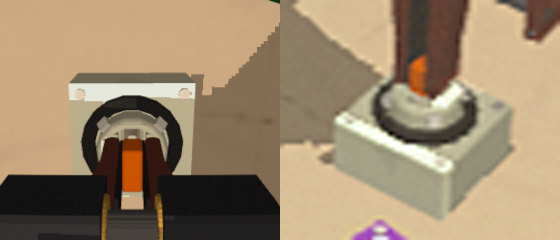

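The plate is in the slot with under 1 N of resistance. The tab looks about 2 mm above the rim, so I'll release it and then tap its top with the shut fingers to seat it.

```bash
python3 - <<'E'
from h import *
x,y=.535,-.142
movel([x,y,.0545],v=.03,until_force=4)
print(get_tcp_pos(),get_ft_force())
command_gripper(.3); movel([x,y,.10],v=.15); command_gripper(0)
print("tap",movel([x-.001,y,.066],v=.04,until_force=4),get_tcp_pos(),get_ft_force())
movel([x,y,.20],v=.25); command_gripper(1); print(get_time())
cx,cy=.534,-.3315
move_pose([cx-.03,cy,.19],quat(np.pi/2))
im,i,T=grab("wrist"); c=grab("scene")[0]
cv2.imwrite("pics/cap2.png",np.hstack([im,cv2.resize(c[230:335,270:330],(240,420),interpolation=cv2.INTER_CUBIC)])[:,:,::-1]); np.savez("cap2.npz",im=im,T=T)
E
```

```text
[ 0.53546008 -0.14214392  0.05492205] [-0.32734794  0.17980197  3.30513   ]
tap True [ 0.5338275  -0.1419866   0.06921884] [-1.56444105 -0.37311324  7.31091178]
15.725
```

View pics/cap2.png

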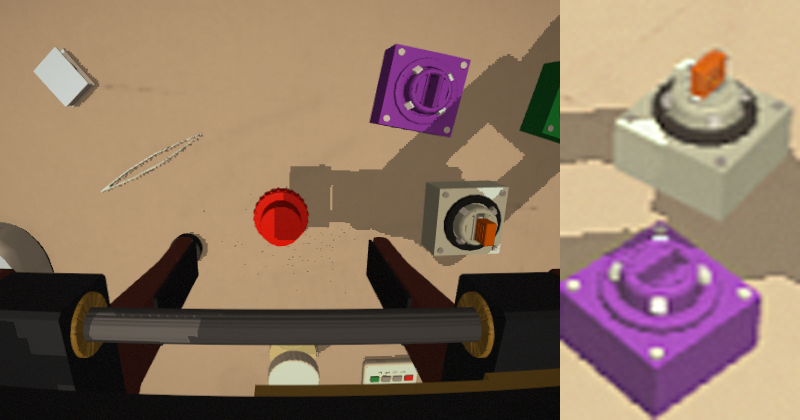

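The plate is home: the tap made contact at z = 69.2 mm, against 51 + 18 = 69 mm expected. Next is the cap, which I'll centre by gripping it across two perpendicular directions.

```bash
python3 - <<'E'
from h import *
cx,cy=.534,-.3315
command_gripper(.7)
move_pose([cx,cy,.08],quat(np.pi/2)); movel([cx,cy,.022],v=.1); command_gripper(0); print(get_grip_width()*88,get_ft_force(),get_time())
command_gripper(.7); movel([cx,cy,.06],v=.15)
move_pose([cx,cy,.06],quat(0)); movel([cx,cy,.0215],v=.1); command_gripper(0); print(get_grip_width()*88,get_tcp_pos(),get_ft_force(),get_time())
movel([cx,cy,.13],v=.2); print(get_grip_width()*88)
x,y=.534,-.142
move_pose([x,y,.13],quat(0)); movel([x,y,.085],v=.1)
print(get_tcp_pos(),get_ft_force(),get_time())
c=grab("scene")[0]; cv2.imwrite("pics/over.png",cv2.resize(c[190:300,250:370],(480,440),interpolation=cv2.INTER_CUBIC)[:,:,::-1])
E
```

```text
38.93188439789034 [-1.14569682  0.46787816  4.22246264] 18.975
39.826075537838896 [ 0.53430935 -0.33169983  0.02201648] [-0.32289272  0.7450263   4.06074472] 22.35
39.72044028266367
[ 0.53409252 -0.1425874   0.08491865] [ 0.5103653   0.92212373 -0.60500961] 24.425
```

View pics/over.png

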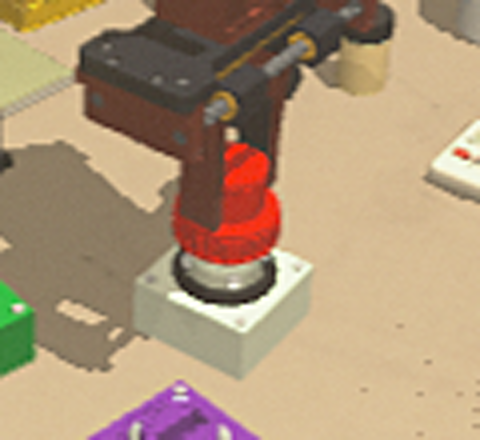

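The cap hangs level over the neck. Pressing down in slow steps.

```bash
python3 - <<'E'
from h import *
x,y=.534,-.142
f0=get_ft_force()
for z in [.073,.070,.068,.066,.065,.064,.063,.062,.061,.060,.059,.058,.057]:
    h=movel([x,y,z],v=.03,until_force=30)
    f=get_ft_force()-f0; p=get_tcp_pos(); print(z,p.round(4),f.round(1),round(get_grip_width()*88,1))
    if h or (f[2]>18 and z<.06): break
print(get_time())
c=grab("scene")[0]; cv2.imwrite("pics/press.png",cv2.resize(c[190:300,250:370],(480,440),interpolation=cv2.INTER_CUBIC)[:,:,::-1])
E
```

```text
0.073 [ 0.5339 -0.1419  0.0728] [-0.2 -0.5  0.7] 39.5
0.07 [ 0.5339 -0.142   0.0699] [-0.6 -0.8  0.1] 39.8
0.068 [ 0.5347 -0.1421  0.0682] [ 1.7 -0.1  0.8] 40.1
0.066 [ 0.5347 -0.1422  0.0663] [2.7 1.  3.1] 40.1
0.065 [ 0.5348 -0.1422  0.0655] [ 3.5 -0.6  5.6] 40.0
0.064 [ 0.5349 -0.1422  0.0647] [3.1 0.5 7.8] 39.8
0.063 [ 0.535  -0.1423  0.0639] [ 1.6 -1.   8.5] 39.7
0.062 [ 0.5339 -0.142   0.0613] [ 5.8 -1.7 -7.6] 39.7
0.061 [ 0.5339 -0.142   0.0606] [ 3.8 -1.5 -5.2] 39.4
0.06 [ 0.5339 -0.142   0.0601] [ 2.3 -1.4  0.5] 39.7
0.059 [ 0.534  -0.142   0.0594] [ 1.7 -0.8  7. ] 40.1
0.058 [ 0.534  -0.142   0.0586] [0.9 0.6 7.2] 39.9
0.057 [ 0.534  -0.1421  0.0579] [ 0.4 -0.7 11. ] 40.1
28.025
```

View pics/press.png

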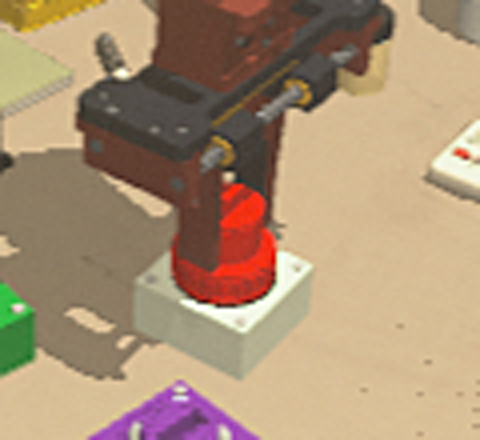

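The click is clear: resistance peaked at 8.5 N, then the cap jumped from about 63.9 to 61.3 mm (TCP height). I'll press on to the hard stop.

```bash
python3 - <<'E'
from h import *
x,y=.534,-.142
for z in [.056,.055,.054,.053,.052]:
    h=movel([x,y,z],v=.02,until_force=25); wait(.2)
    f=get_ft_force(); print(z,h,get_tcp_pos().round(4),f.round(1))
    if f[2]>22: break
wait(.8); print(get_tcp_pos(),get_ft_force(),get_grip_width()*88,get_time())
i=camera_info("scene"); im=grab("scene")[0]; T=np.array(i["T"])
cv2.imwrite("pics/final.png",cv2.resize(im[130:330,200:440],(720,600),interpolation=cv2.INTER_CUBIC)[:,:,::-1])
# skirt bottom front / holder geometry: lowest red pixel vs predicted for underside at 36, 38 mm
m=mask(im,(0,190,60),(5,255,255)); c=min(blobs(m,100),key=lambda c:np.linalg.norm(c.reshape(-1,2).mean(0)-[306,255])); print("red rows",c.reshape(-1,2)[:,1].min(),c.reshape(-1,2)[:,1].max())
t=np.linspace(0,2*np.pi,90)
for u in(.036,.038,.042): print(u,project(np.c_[.534+.028*np.cos(t),-.142+.028*np.sin(t),0*t+u],i,T)[:,1].max().round(2),project(np.c_[.534+.02*np.cos(t),-.142+.02*np.sin(t),0*t+u+.046],i,T)[:,1].min().round(2))
E
```

```text
0.056 False [ 0.5341 -0.1421  0.0577] [-3.  -0.2 18.4]
0.055 False [ 0.5341 -0.1421  0.0574] [-5.1  1.6 25.7]
[ 0.53411495 -0.14211624  0.05743706] [-5.14256314  1.35862782 27.20479827] 39.98233527666012 29.775
red rows 236 265
0.036 265.5 234.48
0.038 264.77 233.73
0.042 263.31 232.22
```

View pics/final.png

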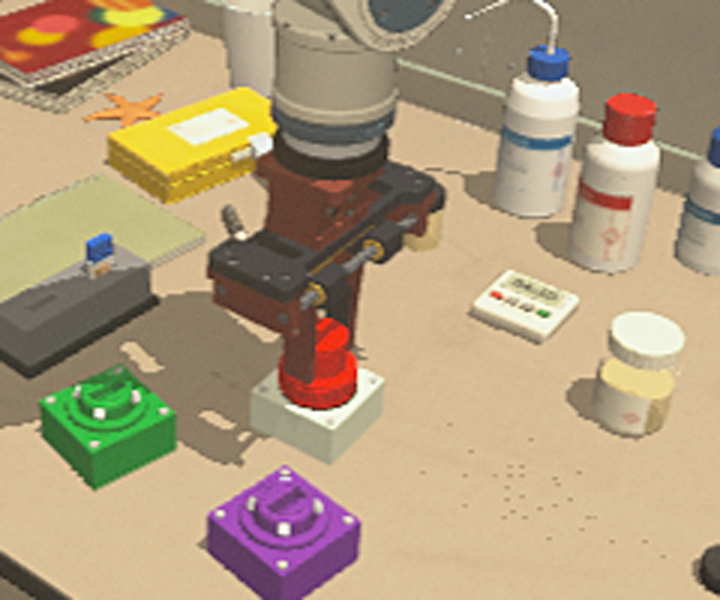

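```bash
python3 -c "
from station import *
print(get_ft_force(),get_tcp_pos(),get_time()); job_done()"
```

```text
[-4.73486475  1.58186293 26.64963926] [ 0.53409425 -0.14210545  0.05741828] 29.825
the job is handed in; nothing more can be done
```

The plate is in the white holder, the cap has clicked on, and I handed the job in at 29.8 s with the robot still pressing the cap down.

- **Plate:** I took the orange-tabbed plate from the stand, slid it into the slot and let go of it. A light tap on the tab met it at 69.2 mm, against 69 mm expected for a plate that is home.
- **Cap:** I centred the cap with two crossed grips and pressed it over the neck. Resistance peaked at about 8.5 N, then the cap snapped down. At hand-in the push was about 27 N. The robot's height put the cap's underside at about 36 mm, and the lower edge of the cap in the scene image agreed.
- **Other things:** In the last picture the blue-tabbed plate, the timer, the jar and the other items in view look undisturbed.
- **Small disagreements:** About 5 N of sideways force remained during the final press. The cap's upper edge in the scene image was 1–2 pixels below the prediction for 36 mm.

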